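# Shut the ice scoop and show where it goes

## Robot

A 7-joint arm with a two-finger parallel gripper is mounted at the origin on the work surface. World frame = base frame: x ahead of the robot, y to its left, z up, the work surface at z = 0. Lengths are in m, angles in rad, forces in N, time in s.
With the tool pointing down it reaches from about 0.4 to 0.875 m from the base axis. Payload 4.4 kg.
Tool frame: the origin (TCP) lies between the finger pads, 19 mm behind the fingertips; this is the grasp point; z points along the fingers, y is the line along which they close (so a half turn about z gives the same grasp; the last joint's range is limited). The gripper opens to 85 mm and grips with 20 to 120 N. Pads are 22 mm wide; open, the fingers measure 114 mm over their backs; the gripper's body (76 mm by 85 mm) begins 54 mm behind the grasp point. The pads swing forward as they close: fully open they stand 13 mm farther back than shut.
Start: joints at [1.095, 0.628, 0.038, 1.517, -0.027, 0.996, -0.02], TCP at [0.259, -0.596, 0.25] pointing down, gripper open.
Joint ranges: [-3.06, 3.06], [-0.37, 2.12], [-1.25, 1.32], [0.18, 2.47], [-1.1, 4.24], [0.23, 1.98], [-2.94, 2.94]. Speed limits (rad/s): [2.57, 2.57, 3.14, 3.14, 3.14, 3.14, 3.14].

## Interface

Orientations are given as [roll, pitch, yaw] about the fixed x, y, z axes, in that order (R = Rz(yaw) Ry(pitch) Rx(roll)).
In Python, from cell import monitor, get_image, camera_model, ticket gives the robot as it stands.
- The arm moves only by the tool jog_arm, never from a script. Its argument "plan" is a list that holds one entry, the list of rows, each a list of 7 numbers: the closure, from 0 (fully open) to 1 (shut), then the shift along the tool's x, y, z in m, then the turn, a rotation vector about the tool's x, y, z in rad. A call has 1 to 12 rows; each row shifts and turns the commanded pose from where the row before left it, along the tool's axes as they then stand; what a row does not reach is not made up. A row lasts 1/10 s, in which the tool goes at most 50 mm and 8.59 degrees, less where a joint would pass 70% of its speed; a pose out of reach is approached as far as the arm can. A call is refused whole if a number of a shift passes 0.05 or a number of a turn 0.15, either way. A call with a gripper value outside its range is refused whole. The fingers move at their own pace and stop on an object; the grip force is fixed at half the most. Time passes only in rows, so rows that do not move let the fingers close. It gives the time, the measured TCP pose, the force, the opening and the grip force at its end, in the units of the state.
- monitor.sense(): the state, without advancing time (a new reading comes with each control period).
- get_image(name): name is "scene" or "top"; returns the picture (384x512x3 uint8, blue, green, red); there is no depth.
- camera_model(name): a dict with "intrinsics" (3x3 intrinsics, pixels), "distortion" ([k1, k2, p1, p2, k3] as OpenCV has them; the pictures are not rectified), "R" (3x3) and "t" (3): a world point X has camera coordinates R X + t. Camera axes: x right, y down, z forward; pixel columns grow to the right and rows downward; lengths in m; the calibration is good to about 2 mm. A picture is of the moment at which its call begins. camera_model takes no time and is no camera call.
- ticket.sign_off(): hands the job in; it is judged then, once.
The state is a dict: "clock": time; "qpos": joint angles; "dq": joint speeds; "joint_efforts": joint torques, N m; "tool_pos": TCP position; "tool_rot": TCP orientation; "force": force on the tool from outside, world axes, zero at the start; "ft_torque": the same for the moment, N m; "width": finger opening in m; "grip_force": force on a finger pad.
Only numpy, scipy, OpenCV 4.12 (cv2) and the standard library are available. Lean on these libraries where they do the work, as an engineer would, in place of code of your own. Each camera call takes 0.05 s, during which the arm holds its last target. There are 200 camera calls.

## Task

Tell the helper how to stow the ice scoop. Gently press its gaping upper shell fully shut with a fingertip; then point from above at the middle of its handle, fingertips a few centimetres above it without touching, for two seconds; then point the same way at the lid knob of the taller steel canister, and finish still pointing there. Lift nothing, leave the scoop lying where it is, and touch nothing but the scoop.

Things in the scene. Friction and masses are not known exactly. Their poses are not given: they have to be found in the camera images.
- tier: mint green plastic trolley tier set on the bench: an open tray 380 x 480 mm (x, y), 30 high, walls and floor 6 thick; origin at the centre of its underside. Fixed. Holds the scoop, cups and paddle.
- scoop: loose grey clamshell ice scoop, 270 g, lying on the tier on its lower shell (110 long in x, 70 wide, 22 high). Origin: centre of its underside, z up. Handle towards its -x, from x = -70 to -170, 26 wide, top at z = 30. The upper shell is hinged along y at x = -58, z = 24; shut, it reaches x = +52 and its flat top is at z = 44.
- scoop_jaw (a joint): opening angle of the scoop's upper shell, rad: 0 fully shut (firm stop), 1.0 widest; it starts at 0.5 to 0.75. The hinge is stiff enough to stay where it is left; about 2 N straight down on the upper shell's top near scoop_press closes it.
- scoop_press (a point): a point fixed in the lower shell's frame, 13 mm behind (-x) and 44 above the scoop's origin: on the flat top of the shut upper shell, 45 mm ahead of the hinge. When open, the upper shell slopes up over it (up to 55 mm higher here, its tip up to 115 above the origin); a fingertip brought straight down through it pushes the upper shell shut.
- scoop_handle (a point): middle of the handle's upper face, 120 mm behind (-x) the scoop's origin and 30 above it. The place to point at.
- tall_canister: the taller lidded steel canister, 114 across the lid, 190 high with its black lid knob; upright on the bench on the left or the right of the tier; origin at the centre of its underside. Loose, not to be touched.
- tall_canister_knob (a point): centre of the top of the taller canister's lid knob (knob 32 across, 12 thick), 190 above its underside. The place to point at.
- short_canister: the shorter canister of the same make, 114 across, 120 high with its knob; on the other side of the tier; origin at the centre of its underside. Not to be pointed at or touched.
- cup0: yellow acrylic cup, open at the top, 90 high, 72 across the rim; origin at the centre of its underside. One of three alike, standing in a row on the far half of the tier. Not to be touched.
- cup1: yellow acrylic cup, open at the top, 90 high, 72 across the rim; origin at the centre of its underside. One of three alike, standing in a row on the far half of the tier. Not to be touched.
- cup2: yellow acrylic cup, open at the top, 90 high, 72 across the rim; origin at the centre of its underside. One of three alike, standing in a row on the far half of the tier. Not to be touched.
- paddle: pale wooden stirring paddle lying flat along the tier's far edge, 260 long (its x), 34 wide at the blade (+x end), 7 thick; origin under the middle of its length. Not to be touched.
Not all that is in view belongs to the job. Leave any blue or yellow look-alike of the scoop alone.

How it is judged:
On the way, in this order (a step that is already met when the one before it is completed fails the run):
1. the scoop's upper shell is pressed shut (value of joint scoop_jaw below 0.07 rad), for 0.2 s.
2. the fingertips dwell over the scoop's handle without touching it, the scoop shut (value of joint scoop_jaw below 0.07 rad and horizontal distance between the grasp point and scoop_handle below 0.03 m and z of the grasp point in the frame of scoop_handle between 0.015 and 0.09 m and contact force between each of the fingers, the arm and scoop below 0.3 N), for 1.5 s.
3. the fingertips dwell over the taller canister's knob without touching it (value of joint scoop_jaw below 0.07 rad and horizontal distance between the grasp point and tall_canister_knob below 0.03 m and z of the grasp point in the frame of tall_canister_knob between 0.015 and 0.09 m and contact force between each of the fingers, the arm and tall_canister below 0.3 N), for 1 s.
At the end, for the whole second after the job is handed in: The tool point (TCP) is still over the taller canister's knob, within 30 mm sideways and 15 to 90 mm above the knob's top (fingertips up to about 70 mm above it), touching nothing; the scoop is shut to within 0.07 rad, at rest on the tier within 50 mm of where it lay (all of step 3 and distance of scoop from where it was at the start of the episode below 0.05 m and height (world z) of scoop below 0.02 m and linear speed of scoop below 0.02 m/s and angle between tall_canister's own z axis and vertical below 0.1 rad).
It fails at once if the scoop is lifted (height (world z) of scoop above 0.025 m).
It fails at once if the scoop is shoved more than 50 mm from where it lay (distance of scoop from where it was at the start of the episode above 0.05 m).
It fails at once if the scoop is pressed harder than 40 N (contact force between the fingers and scoop above 40 N).
It fails at once if a canister, a cup, the paddle or the tier is touched (contact force between any of the fingers, the arm and cup0 above 0.5 N or contact force between any of the fingers, the arm and cup1 above 0.5 N or contact force between any of the fingers, the arm and cup2 above 0.5 N or contact force between any of the fingers, the arm and paddle above 0.5 N or contact force between any of the fingers, the arm and tall_canister above 0.5 N or contact force between any of the fingers, the arm and short_canister above 0.5 N or contact force between any of the fingers, the arm and tier above 0.5 N).
It fails at once if a canister, cup or the paddle is moved more than 15 mm (distance of any of cup0, cup1, cup2, paddle, tall_canister, short_canister from where it was at the start of the episode above 0.015 m).
It also fails if it takes over 58 s, if anything falls off the work surface, if the arm or the gripper's body presses on something with over 40 N, if the wrist force passes 120 N, or if a joint passes its speed limit or range.

## Working session

There is one attempt and no reset: what is moved stays moved. The work goes in short steps, Python scripts to look and compute and a tool call to move; the robot and the scene stay as the last step left them, time stands still between calls to the robot, and variables do not carry over. Pictures are saved under pics/ and viewed, at most 10 in all, crops included, and the job is handed in when it is done.

Besides the shell and the picture viewer there is one more tool, called after "Request:" as name([rows], argument=value, ...), one row to a line, values as JSON. jog_arm: Moves the arm, as the interface text tells. Its arguments: {"type":"object","properties":{"plan":{"type":"array"}},"required":["plan"]}

```bash
mkdir -p pics; python3 - <<'E'
from cell import monitor,get_image,camera_model
import cv2
for n in("scene","top"):
    im=get_image(n);cv2.imwrite(f"pics/{n}0.png",im)
    c=camera_model(n);print(n,c)
print(monitor.sense())
E
```

```text
scene {'intrinsics': array([[413.77220576,   0.        , 256.53019779],
       [  0.        , 413.77220576, 188.9320955 ],
       [  0.        ,   0.        ,   1.        ]]), 'distortion': array([-0.06385527,  0.        ,  0.        ,  0.        ,  0.        ]), 'R': array([[ 0.62339451,  0.78179539, -0.01323835],
       [ 0.62438238, -0.50792394, -0.59343063],
       [-0.4706654 ,  0.3616756 , -0.80477627]]), 't': array([-0.33543449, -0.23935962,  1.55755931])}
top {'intrinsics': array([[427.96999218,   0.        , 259.102518  ],
       [  0.        , 427.96999218, 188.48231115],
       [  0.        ,   0.        ,   1.        ]]), 'distortion': array([-0.08154814,  0.        ,  0.        ,  0.        ,  0.        ]), 'R': array([[ 0.02546544, -0.99932039,  0.02665083],
       [-0.98887396, -0.0290898 , -0.14588375],
       [ 0.14655988, -0.02263932, -0.9889427 ]]), 't': array([-0.02495053,  0.52242937,  1.22748613])}
{'clock': 0.1, 'qpos': array([ 1.09518705,  0.62927496,  0.03843458,  1.51827904, -0.02702382,
        0.99631414, -0.02002826]), 'dq': array([ 0.00117409, -0.00344263,  0.00023926, -0.00432574,  0.00098666,
        0.0012207 ,  0.00067804]), 'joint_efforts': array([ 2.53767270e-03, -5.64527714e+01,  1.23021908e+00, -1.93971223e+01,
        1.12992708e-02,  5.41865200e-03,  3.22291237e-05]), 'tool_pos': array([ 0.25880606, -0.59566451,  0.24916349]), 'tool_rot': array([-3.13983443e+00, -6.55201820e-06,  4.09776027e-01]), 'force': array([ 0.33030664, -0.05110844, -0.03604468]), 'ft_torque': array([0.06299841, 0.024309  , 0.01211808]), 'grip_force': 0.0, 'width': 0.08537111792120881}
```

View pics/scene0.png

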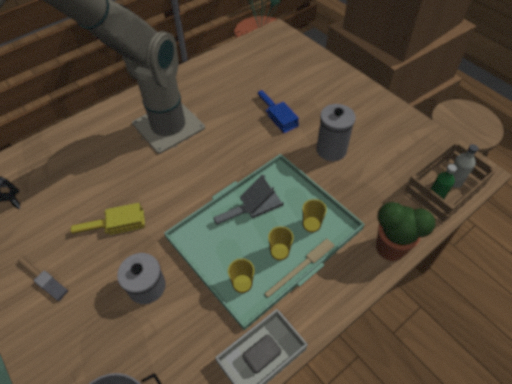

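View pics/top0.png

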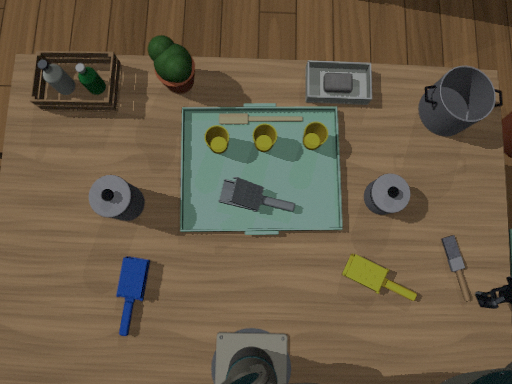

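The top view shows the grey scoop on the tier, with its handle end at about (294,207) and its shell at about (240,193). The blue (133,290) and yellow (380,277) scoops are look-alikes. The lidded canisters have their knobs at (108,195) and (393,192) in top. In scene, the one at (338,112) looks taller than the one at (136,269). I'll confirm this with an enlarged crop and by triangulating the heights.

```bash
cat > h.py <<'E'
import cv2,numpy as np
from cell import camera_model
C={n:camera_model(n) for n in("scene","top")}
def ray(n,p):
    c=C[n];u=cv2.undistortPoints(np.array([[p]],float),c["intrinsics"],c["distortion"])[0,0]
    R=np.array(c["R"]);return -R.T@c["t"],R.T@np.array([u[0],u[1],1])
def plane(n,p,z):
    o,d=ray(n,p);return o+d*(z-o[2])/d[2]
def tri(ps,pt):
    (a,d),(b,e)=ray("scene",ps),ray("top",pt)
    s=np.linalg.lstsq(np.c_[d,-e],b-a,rcond=None)[0]
    P,Q=a+d*s[0],b+e*s[1];return (P+Q)/2,np.linalg.norm(P-Q)
def proj(n,X):
    c=C[n];return cv2.projectPoints(np.array([X],float),cv2.Rodrigues(np.array(c["R"]))[0],np.array(c["t"]),c["intrinsics"],c["distortion"])[0][0,0]
E
python3 - <<'E'
from h import *
s=cv2.imread("pics/scene0.png");t=cv2.imread("pics/top0.png")
def dark(im,x0,y0,x1,y1,th=50):
    m=(im[y0:y1,x0:x1].max(2)<th).astype(np.uint8)
    n,l,st,ce=cv2.connectedComponentsWithStats(m)
    i=1+st[1:,4].argmax();return ce[i]+[x0,y0],st[i]
ks,a=dark(s,322,98,352,128);kt,b=dark(t,95,182,122,208)
js,c=dark(s,122,255,150,282);jt,d=dark(t,380,180,405,204)
print(ks,a,kt,b,tri(ks,kt));print(js,c,jt,d,tri(js,jt))
# scoop: low saturation in tray
hsv=cv2.cvtColor(t,cv2.COLOR_BGR2HSV)
m=((hsv[...,1]<60)).astype(np.uint8);w=np.zeros_like(m);w[165:225,205:310]=m[165:225,205:310]
n,l,st,ce=cv2.connectedComponentsWithStats(w);print(st,ce)
big=lambda im,x0,y0,x1,y1,f:cv2.resize(im[y0:y1,x0:x1],None,fx=f,fy=f,interpolation=cv2.INTER_CUBIC)
A=big(s,205,165,295,235,4);B=big(t,210,165,300,235,4);K=big(s,310,95,400,165,4);L=big(t,85,170,175,240,4)
cv2.imwrite("pics/crop1.png",np.vstack([np.hstack([A,B]),np.hstack([K,L])]))
E
```

```text
[338.2244898 111.6122449] [13 10  8  8 49] [107.31304348 194.6173913 ] [  7   7  12  12 115] (array([0.47426436, 0.39021037, 0.1817994 ]), np.float64(0.0016362250903243318))
[136.2183908  268.77011494] [ 9  9 11 11 87] [393.         191.84946237] [ 8  7 11 11 93] (array([ 0.51385474, -0.38682134,  0.1126277 ]), np.float64(0.0018490529665374812))
[[     0      0    512    384 191771]
 [   206    165      1      1      1]
 [   209    165      1      1      1]
 [   216    165      1      1      1]
 [   219    165      1      1      1]
 [   205    165    105     60   4720]
 [   247    165      1      1      1]
 [   259    165      2      1      2]
 [   263    165      2      3      3]
 [   207    167      1      1      1]
 [   211    167      1      1      1]
 [   214    167      1      1      1]
 [   217    167      1      1      1]
 [   247    167      3      2      3]
 [   255    166      2      3      3]
 [   293    167      2      1      2]
 [   301    166      1      1      1]
 [   309    167      1      1      1]
 [   205    168      1      1      1]
 [   211    169      1      2 
[... 2703 characters left out ...]
  ]
 [300.         172.        ]
 [209.         174.        ]
 [252.         175.        ]
 [256.5        174.        ]
 [260.5        174.5       ]
 [301.33333333 175.        ]
 [306.         174.5       ]
 [308.         174.        ]
 [205.66666667 177.66666667]
 [252.         178.        ]
 [259.         177.        ]
 [292.         176.        ]
 [303.5        179.5       ]
 [307.33333333 177.33333333]
 [249.         179.        ]
 [256.         178.85714286]
 [292.         178.        ]
 [299.66666667 181.        ]
 [306.         180.        ]
 [296.         184.5       ]
 [299.         184.        ]
 [302.5        185.5       ]
 [297.         187.        ]
 [268.         193.        ]]
```

View pics/crop1.png

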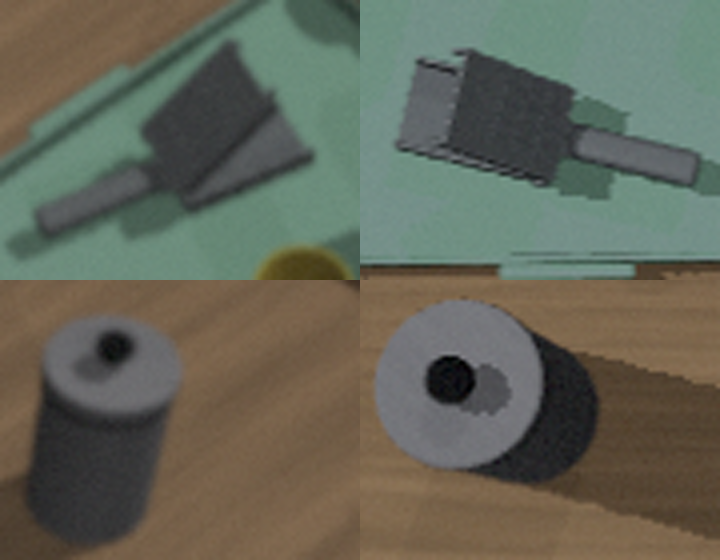

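The crops confirm both targets. The scoop is the grey one: its jaw gapes, its front lip corners are at about top (224.5,179.5) and (219.5,202), and its handle runs from about (265,200) to (294,207). The left canister's knob is at z≈0.182 and the right one's at z≈0.113, so the left canister is the taller one.

```bash
python3 - <<'E'
from h import *
t=cv2.imread("pics/top0.png");s=cv2.imread("pics/scene0.png")
def handle(im,x0,y0,x1,y1):
    lab=cv2.cvtColor(im,cv2.COLOR_BGR2LAB).astype(int)
    m=np.zeros(im.shape[:2],np.uint8);m[y0:y1,x0:x1]=(lab[y0:y1,x0:x1,1]>122)
    m=cv2.morphologyEx(m,cv2.MORPH_OPEN,np.ones((3,3)))
    n,l,st,ce=cv2.connectedComponentsWithStats(m);i=1+st[1:,4].argmax()
    print(st[i],ce[i],cv2.minAreaRect(np.argwhere(l==i)[:,::-1].astype(np.float32)));return ce[i]
ht=handle(t,268,192,300,215);hs=handle(s,211,205,239,228)
print("handle part tri",tri(hs,ht))
a=plane("top",(265.5,200.2),.036);b=plane("top",(294.2,206.7),.036);lip=[plane("top",p,.028) for p in((224.5,179.5),(219.5,202))]
print(a,b,np.linalg.norm(a-b),lip,np.linalg.norm(lip[0]-lip[1]))
f=(lip[0]+lip[1])/2
print("f",f,"f-b",np.linalg.norm((f-b)[:2]),"exp .225")
u=(f-b)[:2];yaw=np.arctan2(u[1],u[0]);u/=np.linalg.norm(u)
o=((f[:2]-.055*u)+(b[:2]+.17*u)+(a[:2]+.07*u))/3
print("yaw",yaw,"o",o,"press",o-.013*u,"handle",o-.12*u)
P=np.r_[o-.12*u,.036]
print(proj("top",P),proj("scene",P),"knob",plane("scene",(338.2,111.6),.188),plane("top",(107.3,194.6),.188))
print("tier c",[plane("top",p,.03) for p in((183,108),(339,108),(341,233),(181,233))])
print("cup rims",[plane("top",p,.09) for p in((217,133),(264,131),(316,129))])
E
```

```text
[268 198  26  13 224] [280.48660714 203.92410714] ((280.40728759765625, 203.9016876220703), (26.833236694335938, 8.469707489013672), 12.994616508483887)
[215 208  24  16 190] [226.74210526 215.37894737] ((226.91236877441406, 215.42782592773438), (7.818166255950928, 26.297468185424805), 66.03751373291016)
handle part tri (array([ 0.48087338, -0.07419076,  0.02757669]), np.float64(0.0033452683171617727))
[ 0.4888862  -0.03046178  0.036     ] [ 0.47196671 -0.11575632  0.036     ] 0.08695646870248898 [array([0.54857618, 0.09322423, 0.028     ]), array([0.48054509, 0.10551648, 0.028     ])] 0.06913268892213968
f [0.51456064 0.09937035 0.028     ] f-b 0.21930282356877573 exp .225
yaw 1.3753297378598763 o [0.50378168 0.04487644] press [0.50125676 0.032124  ] handle [ 0.48047477 -0.07283842]
[279.76221978 203.43292728] [226.28528065 213.64939807] knob [0.47857124 0.38560797 0.188     ] [0.47307431 0.38744532 0.188     ]
tier c [array([0.76670208, 0.22887636, 0.03      ]), array([ 0.78346563, -0.25192629,  0.03      ]), array([ 0.3981621 , -0.25662762,  0.03      ]), array([0.3856546 , 0.21466937, 0.03      ])]
cup rims [array([0.67381272, 0.11640669, 0.09      ]), array([ 0.68416274, -0.01934439,  0.09      ]), array([ 0.69547386, -0.17088469,  0.09      ])]
```

Request:
jog_arm([
  [[1,0.02,-0.02,0,0,0,0],[1,0.034,-0.034,0,0,0,0],[1,0.034,-0.034,0,0,0,0],[1,0.034,-0.034,0,0,0,0],[1,0.034,-0.034,0,0,0,0],[1,0.034,-0.034,0,0,0,0],[1,0.034,-0.034,0,0,0,0],[1,0.034,-0.034,0,0,0,0],[1,0.034,-0.034,0,0,0,0],[1,0.034,-0.034,0,0,0,0],[1,0.034,-0.034,0,0,0,0],[1,0.034,-0.034,0,0,0,0]],
])

```text
clock: 1.3
tool_pos: [0.4636, -0.076, 0.2499]
tool_rot: [-3.142, 0.0, 0.41]
force: [1.3, 0.1, 0.9]
width: 0.0002
grip_force: 0.0
```

Request:
jog_arm([
  [[1,0.025,-0.028,0,0,0,0],[1,0.025,-0.028,0,0,0,0],[1,0.0275,-0.028,0,0,0,0],[1,0,0,0.03,0,0,0],[1,0,0,0.03,0,0,0],[1,0,0,0.02,0,0,0],[1,0,0,0.01,0,0,0],[1,0,0,0,0,0,0]],
])

```text
clock: 2.1
tool_pos: [0.5002, 0.03, 0.1589]
tool_rot: [-3.141, 0.003, 0.41]
force: [-1.0, -0.3, -0.1]
width: -0.0001
grip_force: 0.0
```

```bash
python3 - <<'E'
from h import *
from cell import get_image,monitor
s=get_image("scene");t=get_image("top")
print(monitor.sense()["tool_pos"],monitor.sense()["force"])
cv2.imwrite("pics/c2.png",np.hstack([cv2.resize(s[140:240,190:300],None,fx=3.6,fy=3.6),cv2.resize(t[145:245,205:315],None,fx=3.6,fy=3.6)]))
E
```

```text
[0.50146829 0.03002587 0.16053207] [ 0.64127999  0.27312141 -0.8807479 ]
```

View pics/c2.png

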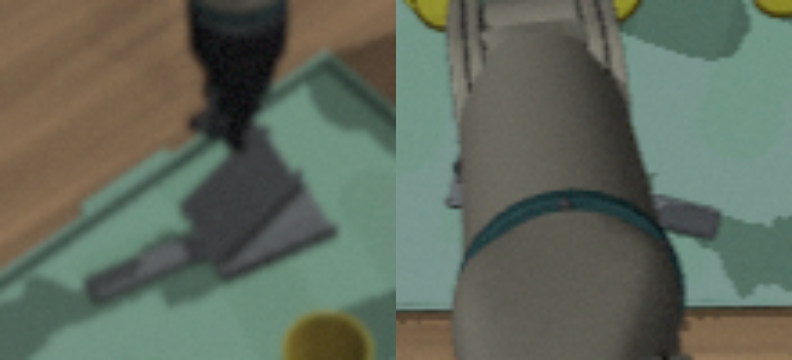

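The closed fingertips are just above the open upper shell, at about crop (238,150) in scene, and the scoop hasn't moved. I'll descend slowly.

Request:
jog_arm([
  [[1,0,0,0.01,0,0,0],[1,0,0,0.01,0,0,0],[1,0,0,0.01,0,0,0],[1,0,0,0.007,0,0,0],[1,0,0,0.007,0,0,0],[1,0,0,0.007,0,0,0],[1,0,0,0.006,0,0,0],[1,0,0,0.006,0,0,0],[1,0,0,0.006,0,0,0],[1,0,0,0.006,0,0,0],[1,0,0,0,0,0,0]],
])

```text
clock: 3.3
tool_pos: [0.5006, 0.0301, 0.0842]
tool_rot: [-3.141, 0.001, 0.41]
force: [-0.3, -0.3, 0.8]
width: -0.0001
grip_force: 0.0
```

Request:
jog_arm([
  [[1,0,0,0.004,0,0,0],[1,0,0,0.004,0,0,0],[1,0,0,0.003,0,0,0],[1,0,0,0.002,0,0,0],[1,0,0,0,0,0,0],[1,0,0,0,0,0,0]],
])

```text
clock: 3.9
tool_pos: [0.5008, 0.0298, 0.0719]
tool_rot: [3.142, 0.001, 0.41]
force: [-0.0, -0.1, -0.3]
width: 0.0004
grip_force: 0.0
```

Request:
jog_arm([
  [[1,0,0,0.001,0,0,0],[1,0,0,0.001,0,0,0],[1,0,0,0.001,0,0,0],[1,0,0,0,0,0,0],[1,0,0,0,0,0,0]],
])

```text
clock: 4.4
tool_pos: [0.501, 0.0299, 0.069]
tool_rot: [3.141, 0.0, 0.41]
force: [-0.1, -0.6, 0.8]
width: 0.0001
grip_force: 0.1
```

Request:
jog_arm([
  [[1,0,0,0.001,0,0,0],[1,0,0,0.001,0,0,0],[1,0,0,0,0,0,0],[1,0,0,0,0,0,0]],
])

```text
clock: 4.8
tool_pos: [0.501, 0.03, 0.0686]
tool_rot: [3.141, -0.001, 0.41]
force: [-3.3, 1.1, 18.4]
width: -0.0002
grip_force: 9.0
```

```bash
python3 - <<'E'
from h import *
from cell import get_image,monitor
s=get_image("scene");print(monitor.sense()["tool_pos"],monitor.sense()["force"])
cv2.imwrite("pics/c3.png",cv2.resize(s[140:240,190:300],None,fx=5,fy=5,interpolation=cv2.INTER_CUBIC))
E
```

```text
[0.50106252 0.02998243 0.06854442] [-3.12790092 -0.22947503 17.00037336]
```

View pics/c3.png

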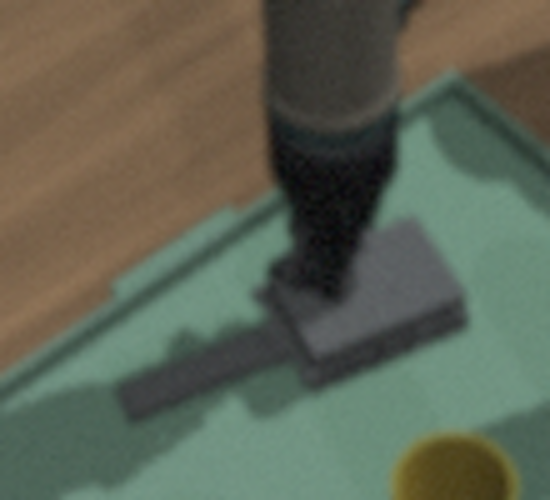

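The shell is flat shut under 17 N, against its firm stop. The handle end is still at about (216,220), so the scoop hasn't shifted. Next I lift off and go over the handle.

Request:
jog_arm([
  [[1,0,0,-0.005,0,0,0],[1,0,0,-0.015,0,0,0],[1,0,0,-0.025,0,0,0],[1,0,0,-0.018,0,0,0],[1,-0.02,0.028,0,0,0,0],[1,-0.02,0.03,0,0,0,0],[1,-0.02,0.028,0,0,0,0],[1,0,0,0.02,0,0,0],[1,0,0,0.018,0,0,0],[1,0,0,0,0,0,0]],
])

```text
clock: 5.85
tool_pos: [0.4786, -0.0731, 0.0904]
tool_rot: [-3.14, 0.004, 0.409]
force: [-0.5, 0.1, -0.3]
width: -0.0001
grip_force: 0.0
```

```bash
python3 - <<'E'
from h import *
from cell import get_image,monitor
s=get_image("scene");t=get_image("top");print(monitor.sense()["tool_pos"],monitor.sense()["force"])
cv2.imwrite("pics/c4.png",np.hstack([cv2.resize(s[140:240,190:300],None,fx=3.6,fy=3.6),cv2.resize(t[145:245,205:315],None,fx=3.6,fy=3.6)]))
E
```

```text
[ 0.48002097 -0.07265262  0.09199599] [ 0.48193406  0.03676379 -0.0049439 ]
```

View pics/c4.png

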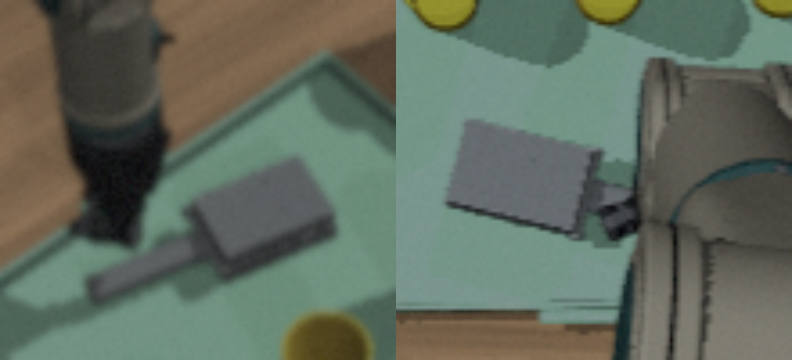

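The shell stays shut and the scoop hasn't moved (handle end at scene crop (92,290), about (216,220) in the full picture). The fingertips are above the handle without touching it, so I hold there for over two seconds.

Request:
jog_arm([
  [[1,0,0,0,0,0,0],[1,0,0,0,0,0,0],[1,0,0,0,0,0,0],[1,0,0,0,0,0,0],[1,0,0,0,0,0,0],[1,0,0,0,0,0,0],[1,0,0,0,0,0,0],[1,0,0,0,0,0,0],[1,0,0,0,0,0,0],[1,0,0,0,0,0,0],[1,0,0,0,0,0,0],[1,0,0,0,0,0,0]],
])

```text
clock: 7.15
tool_pos: [0.4803, -0.0727, 0.092]
tool_rot: [3.142, -0.0, 0.41]
force: [-0.1, -0.6, -0.2]
width: -0.0001
grip_force: 0.0
```

Request:
jog_arm([
  [[1,0,0,0,0,0,0],[1,0,0,0,0,0,0],[1,0,0,0,0,0,0],[1,0,0,0,0,0,0],[1,0,0,0,0,0,0],[1,0,0,0,0,0,0],[1,0,0,0,0,0,0],[1,0,0,0,0,0,0],[1,0,0,0,0,0,0],[1,0,0,0,0,0,0],[1,0,0,0,0,0,0],[1,0,0,0,0,0,0]],
])

```text
clock: 8.35
tool_pos: [0.4803, -0.0727, 0.092]
tool_rot: [3.142, -0.0, 0.41]
force: [0.3, -0.5, 0.1]
width: 0.0003
grip_force: 0.0
```

Request:
jog_arm([
  [[1,0,0,-0.02,0,0,0],[1,0,0,-0.04,0,0,0],[1,0,0,-0.04,0,0,0],[1,0,0,-0.04,0,0,0],[1,0,0,-0.04,0,0,0],[1,0,0,-0.028,0,0,0],[1,0,0,0,0,0,0]],
])

```text
clock: 9.05
tool_pos: [0.4825, -0.073, 0.304]
tool_rot: [3.137, -0.007, 0.41]
force: [0.2, -1.2, 0.0]
width: -0.0001
grip_force: 0.0
```

Request:
jog_arm([
  [[1,0.015,-0.035,0,0,0,0],[1,0.015,-0.036,0,0,0,0],[1,0.015,-0.035,0,0,0,0],[1,0.015,-0.036,0,0,0,0],[1,0.015,-0.035,0,0,0,0],[1,0.015,-0.036,0,0,0,0],[1,0.015,-0.035,0,0,0,0],[1,0.015,-0.036,0,0,0,0],[1,0.015,-0.035,0,0,0,0],[1,0.015,-0.035,0,0,0,0],[1,0.015,-0.035,0,0,0,0],[1,0.014,-0.035,0,0,0,0]],
])

```text
clock: 10.25
tool_pos: [0.475, 0.3887, 0.2988]
tool_rot: [3.141, 0.002, 0.41]
force: [-0.1, 0.9, -0.7]
width: -0.0001
grip_force: 0.0
```

Request:
jog_arm([
  [[1,0,0,0,0,0,0],[1,0,0,0,0,0,0],[1,0,0,0,0,0,0]],
])

```text
clock: 10.55
tool_pos: [0.4757, 0.3858, 0.2992]
tool_rot: [3.14, 0.002, 0.408]
force: [0.3, -0.3, 0.7]
width: 0.0001
grip_force: 0.0
```

```bash
python3 - <<'E'
from h import *
from cell import get_image,monitor
s=get_image("scene");t=get_image("top");p=monitor.sense()["tool_pos"];print(p,monitor.sense()["tool_rot"])
d=np.array([.475,.387])-p[:2];y=.41;print("shift",d@[np.cos(y),np.sin(y)],d@[np.sin(y),-np.cos(y)],p[2]-.245)
cv2.imwrite("pics/c5.png",np.hstack([cv2.resize(s[60:170,280:390],None,fx=3.6,fy=3.6),cv2.resize(t[145:255,75:185],None,fx=3.6,fy=3.6)]))
E
```

```text
[0.47606845 0.38575363 0.29980054] [3.14045391e+00 5.23708546e-04 4.07534113e-01]
shift -0.00048307972006268464 -0.001568969688110112 0.05480053698197096
```

View pics/c5.png

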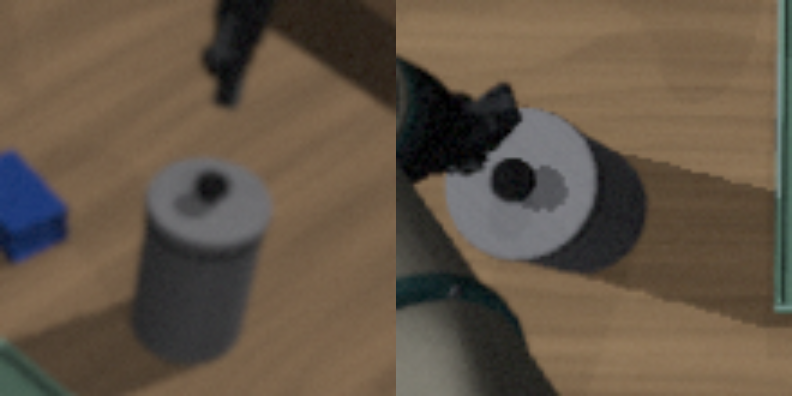

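The closed fingertips are straight above the tall canister's knob: tips at scene crop (225,100) and knob at (212,187). The canister hasn't moved. I descend 55 mm and hold.

Request:
jog_arm([
  [[1,0,0,0.015,0,0,0],[1,0,0,0.02,0,0,0],[1,0,0,0.015,0,0,0],[1,0,0,0.005,0,0,0],[1,0,0,0,0,0,0],[1,0,0,0,0,0,0],[1,0,0,0,0,0,0],[1,0,0,0,0,0,0],[1,0,0,0,0,0,0],[1,0,0,0,0,0,0],[1,0,0,0,0,0,0],[1,0,0,0,0,0,0]],
])

```text
clock: 11.85
tool_pos: [0.4755, 0.3875, 0.245]
tool_rot: [3.142, 0.0, 0.41]
force: [0.1, -0.2, 0.3]
width: -0.0003
grip_force: 0.0
```

Request:
jog_arm([
  [[1,0,0,0,0,0,0],[1,0,0,0,0,0,0],[1,0,0,0,0,0,0],[1,0,0,0,0,0,0],[1,0,0,0,0,0,0],[1,0,0,0,0,0,0],[1,0,0,0,0,0,0],[1,0,0,0,0,0,0],[1,0,0,0,0,0,0],[1,0,0,0,0,0,0]],
])

```text
clock: 12.85
tool_pos: [0.4755, 0.3875, 0.245]
tool_rot: [3.142, -0.0, 0.41]
force: [-0.7, 0.1, -0.3]
width: 0.0001
grip_force: 0.0
```

```bash
python3 - <<'E'
from h import *
from cell import get_image,monitor
s=get_image("scene");t=get_image("top");print(monitor.sense()["tool_pos"],monitor.sense()["force"])
cv2.imwrite("pics/c6.png",np.hstack([cv2.resize(s[60:170,280:390],None,fx=3.6,fy=3.6),cv2.resize(t[145:255,205:315],None,fx=3.6,fy=3.6)]))
E
```

```text
[0.47551536 0.38754036 0.24504898] [-0.60356166 -0.02146629  0.71385958]
```

View pics/c6.png

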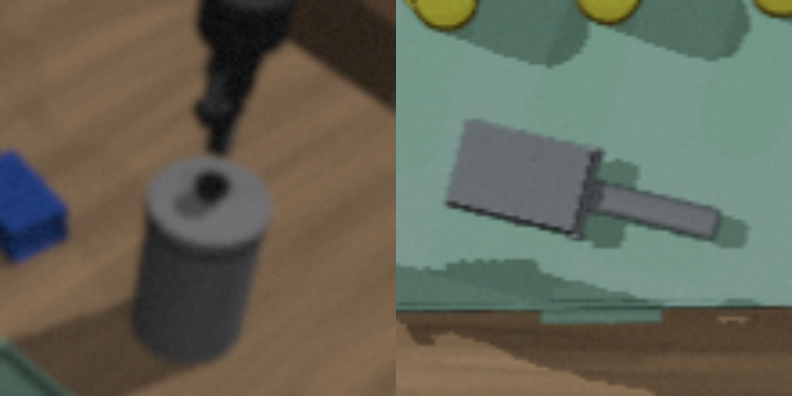

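The fingertips (scene crop (218,150)) are a few centimetres above the knob (212,187) and not touching it. The scoop is shut and in place, with its handle end at top crop (715,222).

```bash
python3 -c "
from cell import ticket
print(ticket.sign_off())"
```

```text
the job is handed in; nothing more can be done
None
```

I pressed the scoop shut, pointed at its handle for over two seconds, and handed the job in with the arm still pointing about 36 mm above the taller canister's knob; the last pictures show the scoop shut and in place, and sign-off gave no verdict.

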